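# Fold down the row of lid tabs with one fingertip stroke

### The job

Close the lid of the tub with the blue tabs: run your fingertips lightly along its edge from the red dot, round the corner and on to the last tab, folding every blue tab fully down, one after the other, and keep the fingertips close over the lid until the last one is down. Do not grasp, lift or shift the tub, and leave the tub with the green tabs and everything else on the table as it is.

Things in the scene. Friction and masses are not known exactly. Their poses are not given: they have to be found in the camera images.
- blue_tub: Black food tub, 122 x 190 mm, with a flat white lid 140 (x) x 208 (y) mm, six BLUE tabs standing up at a slant along its left (+y) and front (-x) edges; about 2.2 kg, loose. Origin: centre of the underside, z up. Lid top at z = 70 mm; free end of a folded tab: top at z = 75 mm. Tabs: stiff plates 32 mm long, 22 wide, 4 thick, free ends 8 to 10 mm higher at first; places: see the joints.
- blue_tub_start (a point): Start of the stroke on the blue-tabbed tub: above the red dot (13 mm wide) on the lid, at local (58, 82, 75) mm, the height of a folded tab's free end. Axes as the tub.
- blue_tub_corner (a point): Corner of the stroke on the blue-tabbed tub, local (-52, 82, 75) mm, where the left row's line meets the front row's line; no tab lies there. A fingertip sliding from start over corner to finish at this height rides up each tab's slope from its hinge and folds it down.
- blue_tub_finish (a point): End of the stroke on the blue-tabbed tub, local (-52, -94, 75) mm, 2 mm past the free end of tab 6.
- green_tub: The same tub in every respect and size, but with GREEN tabs: to be left as it is. Origin: centre of the underside.
- cup_stack: Stack of small white paper cups, 54 mm across, 51 mm high, upright, loose. Origin: centre of the underside.
- spice: Upright spice jar, green cap, 46 mm across, 106 mm high, loose. Origin: centre of the underside.
- marker: White and black marker lying along its y, 17 x 135 x 16 mm, loose. Origin: centre of the underside.
- tongs: Steel tongs with red tips lying along their x, 264 x 48 x 20 mm, loose. Origin: centre of the underside.
- spatula: Red rubber spatula lying along its x, 297 x 52 x 16 mm, loose. Origin: centre of the underside.
- blue_tub_tab1 (a joint): Blue tab 1 of 6, counted from the red dot; hinged at the tub's local x = 40, y = 82 mm, free end 32 mm on toward -x. 0 = standing up at 0.36 rad to the lid, 0.30 = folded fully down (still sloping 0.06 rad, its hinge end 2 mm lower). Held by hinge friction only (0.8 N at the free end); stays where left.
- blue_tub_tab2 (a joint): Blue tab 2 of 6, counted from the red dot; hinged at the tub's local x = 0, y = 82 mm, free end 32 mm on toward -x. 0 = standing up at 0.36 rad to the lid, 0.30 = folded fully down (still sloping 0.06 rad, its hinge end 2 mm lower). Held by hinge friction only (0.8 N at the free end); stays where left.
- blue_tub_tab3 (a joint): Blue tab 3 of 6, counted from the red dot; hinged at the tub's local x = -52, y = 60 mm, free end 32 mm on toward -y. 0 = standing up at 0.36 rad to the lid, 0.30 = folded fully down (still sloping 0.06 rad, its hinge end 2 mm lower). Held by hinge friction only (0.8 N at the free end); stays where left.
- blue_tub_tab4 (a joint): Blue tab 4 of 6, counted from the red dot; hinged at the tub's local x = -52, y = 20 mm, free end 32 mm on toward -y. 0 = standing up at 0.36 rad to the lid, 0.30 = folded fully down (still sloping 0.06 rad, its hinge end 2 mm lower). Held by hinge friction only (0.8 N at the free end); stays where left.
- blue_tub_tab5 (a joint): Blue tab 5 of 6, counted from the red dot; hinged at the tub's local x = -52, y = -20 mm, free end 32 mm on toward -y. 0 = standing up at 0.36 rad to the lid, 0.30 = folded fully down (still sloping 0.06 rad, its hinge end 2 mm lower). Held by hinge friction only (0.8 N at the free end); stays where left.
- blue_tub_tab6 (a joint): Blue tab 6 of 6, counted from the red dot; hinged at the tub's local x = -52, y = -60 mm, free end 32 mm on toward -y. 0 = standing up at 0.36 rad to the lid, 0.30 = folded fully down (still sloping 0.06 rad, its hinge end 2 mm lower). Held by hinge friction only (0.8 N at the free end); stays where left.
- green_tub_tab1 (a joint): Green tab 1 of 6, counted from the red dot; hinged at the tub's local x = 40, y = 82 mm, free end 32 mm on toward -x. 0 = standing up at 0.36 rad to the lid, 0.30 = folded fully down (still sloping 0.06 rad, its hinge end 2 mm lower). Held by hinge friction only (0.8 N at the free end); stays where left.
- green_tub_tab2 (a joint): Green tab 2 of 6, counted from the red dot; hinged at the tub's local x = 0, y = 82 mm, free end 32 mm on toward -x. 0 = standing up at 0.36 rad to the lid, 0.30 = folded fully down (still sloping 0.06 rad, its hinge end 2 mm lower). Held by hinge friction only (0.8 N at the free end); stays where left.
- green_tub_tab3 (a joint): Green tab 3 of 6, counted from the red dot; hinged at the tub's local x = -52, y = 60 mm, free end 32 mm on toward -y. 0 = standing up at 0.36 rad to the lid, 0.30 = folded fully down (still sloping 0.06 rad, its hinge end 2 mm lower). Held by hinge friction only (0.8 N at the free end); stays where left.
- green_tub_tab4 (a joint): Green tab 4 of 6, counted from the red dot; hinged at the tub's local x = -52, y = 20 mm, free end 32 mm on toward -y. 0 = standing up at 0.36 rad to the lid, 0.30 = folded fully down (still sloping 0.06 rad, its hinge end 2 mm lower). Held by hinge friction only (0.8 N at the free end); stays where left.
- green_tub_tab5 (a joint): Green tab 5 of 6, counted from the red dot; hinged at the tub's local x = -52, y = -20 mm, free end 32 mm on toward -y. 0 = standing up at 0.36 rad to the lid, 0.30 = folded fully down (still sloping 0.06 rad, its hinge end 2 mm lower). Held by hinge friction only (0.8 N at the free end); stays where left.
- green_tub_tab6 (a joint): Green tab 6 of 6, counted from the red dot; hinged at the tub's local x = -52, y = -60 mm, free end 32 mm on toward -y. 0 = standing up at 0.36 rad to the lid, 0.30 = folded fully down (still sloping 0.06 rad, its hinge end 2 mm lower). Held by hinge friction only (0.8 N at the free end); stays where left.

How it is judged:
By the outcome, as a careful person would: the job done as asked, in the order asked, and still so for the second after the job is handed in, with the robot touching nothing.
It also fails if it takes over 45 s, if anything falls off the work surface, if the arm or the gripper's body presses on something with over 40 N, if the wrist force passes 120 N, or if a joint passes its speed limit or range.

### The arm

A 7-joint arm with a two-finger parallel gripper is mounted at the origin on a cart in front of the work surface, level with it; the furniture and walls round the work are solid. World frame = base frame: x ahead of the robot, y to its left, z up, the work surface at z = 0. Lengths are in m, angles in rad, forces in N, time in s.
With the tool pointing down it reaches from about 0.35 to 0.9 m from the base axis. Payload 8.1 kg.
Tool frame: the origin (TCP) lies on the centre line of the jaws, within the pads' length; the fingertips stand 19 mm ahead of it and the grasp point (between the pads) is the TCP; z points along the fingers, y is the direction in which the jaws open and shut (so a half turn about z gives the same grasp; the last joint's range is limited). The gripper opens to 92 mm and grips with 3 to 60 N. Pads are 19 mm wide; open, the fingers measure 130 mm over their backs; the gripper's body (75 mm by 190 mm) begins 47 mm behind the grasp point.
Start: joints at [-1.251, 0.434, 0.025, 1.573, -0.012, 1.134, -0.075], TCP at [0.256, 0.57, 0.246] pointing down, gripper open.
Joint ranges: [-2.62, 2.62], [-0.44, 2.09], [-1.27, 1.32], [0.08, 2.57], [-1.32, 4.46], [0.12, 2], [-2.74, 2.74]. Speed limits (rad/s): [2.22, 2.22, 3.01, 3.01, 3.14, 3.14, 3.14].

### API

Orientations are given as a rotation vector (axis times angle).
In Python, from cell import monitor, imaging, workorder, outline_of gives the robot as it stands.
- The arm moves only by the tool move_arm, never from a script. Its argument "series" is a list of rows, each a list of 6 numbers: the shift along the world's x, y, z in cm, then the turn, a rotation vector about the world's x, y, z in degrees. A call has 1 to 8 rows; each row shifts and turns the commanded pose from where the row before left it; what a row does not reach is not made up. A row lasts 1/10 s, in which the tool goes at most 50 mm and 8.59 degrees, less where a joint would pass 70% of its speed; a pose out of reach is approached as far as the arm can. A call with a gripper value outside its range is refused whole. "grip" is the opening, from 0 (shut) to 1 (fully open), set as the call begins (left out, the last holds). The fingers move at their own pace and stop on an object; "force" is the grip in N (left out, the last holds). Time passes only in rows, so rows that do not move let the fingers close. It gives the time, the measured TCP pose, the force and the opening at its end, in the units of the state.
- monitor.observe(): the state, without advancing time (a new reading comes with each control period).
- imaging.get_image(name): name is "scene" or "top"; returns a dict with "color" (480x640x3 uint8, red, green, blue), "fx", "fy", "cx", "cy" (pixels), "rvec" (rotation vector, rad) and "tvec" (3), from world to camera coordinates, as OpenCV has them. Camera axes: x right, y down, z forward; pixel columns grow to the right and rows downward; lengths in m; the calibration is good to about 2 mm. A picture is of the moment at which its call begins. There is no depth.
- workorder.sign_off(): hands the job in, once; it reports no verdict.
Trained networks look in the newest picture that a camera, given by its name, has taken for a name from the list of things; names that differ only in an ending like _2 or _b are one class to them, and where a whole thing is asked for, a point or a joint stands for the part that bears it (a point fixed in the world has none). Each returns a list of dicts, best first, with "p" (0 to 1); they miss things now and then, are a little off and sometimes report something else, mostly with a low value. They report only what shows in the picture. A call takes as long as a camera call.
- outline_of(camera, thing): "mask" (480x640 bool, what is visible of it) and "rect" ([left, top, width, height] in pixels, round what is visible of it).
The state is a dict: "clock": time; "joints": joint angles; "dq": joint speeds; "joint_efforts": joint torques, N m; "position": TCP position; "ee_rot": TCP orientation; "force": force on the tool from outside, world axes, zero at the start; "ft_torque": the same for the moment, N m; "width": opening from 0.0 (shut) to 1.0 (fully open).
Only numpy, scipy, OpenCV 4.12 (cv2) and the standard library are available. Lean on these libraries where they do the work, as an engineer would, in place of code of your own. Each camera call takes 0.05 s, during which the arm holds its last target. There are 200 camera calls.

## Working session

There is one attempt and no reset: what is moved stays moved. The work goes in short steps, Python scripts to look and compute and a tool call to move; the robot and the scene stay as the last step left them, time stands still between calls to the robot, and variables do not carry over. Pictures are saved under pics/ and viewed, about 8 in all and at most 12, crops included, and the job is handed in when it is done.

Besides the shell and the picture viewer there is one more tool, called after "Call:" by a JSON object that holds its "op" and its "data". move_arm: Moves the arm, as the interface text tells. Its arguments: {"type":"object","properties":{"series":{"type":"array"},"grip":{"type":"number"},"force":{"type":"number"}},"required":["series"]}

```bash
mkdir -p pics
python3 - <<'E'
from cell import monitor, imaging, outline_of
import cv2,numpy as np
s=monitor.observe();print({k:np.round(s[k],3) for k in('clock','position','ee_rot','force','width')})
for c in('top','scene'):
    im=imaging.get_image(c);cv2.imwrite(f'pics/{c}0.png',im['color'][:,:,::-1])
    R=cv2.Rodrigues(np.array(im['rvec']))[0];print(c,im['fx'],im['cx'],im['cy'],'campos',-R.T@np.array(im['tvec']))
    for t in('blue_tub','green_tub'):
        print(t,[(round(d['p'],2),d['rect']) for d in outline_of(c,t)][:3])
E
```

```text
{'clock': np.float64(0.0), 'position': array([0.256, 0.569, 0.245]), 'ee_rot': array([-6.590e-01, -3.071e+00,  3.000e-03]), 'force': array([-0.111, -0.2  ,  1.191]), 'width': np.float64(0.999)}
top 596.656135727031 309.94970501466815 246.4365136198084 campos [-0.26409574  0.38547969  1.66736658]
blue_tub [(0.64, [326.7, 217.1, 73.8, 47.6])]
green_tub [(0.89, [205.3, 266.4, 67.7, 28.9])]
scene 449.7734508166759 324.08101845818777 244.97300621795114 campos [ 0.08164543 -0.78169199  0.65505716]
blue_tub [(0.64, [327.1, 266.4, 87.1, 79.1])]
green_tub [(0.65, [327.3, 262.4, 86.6, 85.0]), (0.59, [232.6, 199.5, 74.6, 62.0])]
```

View pics/top0.png

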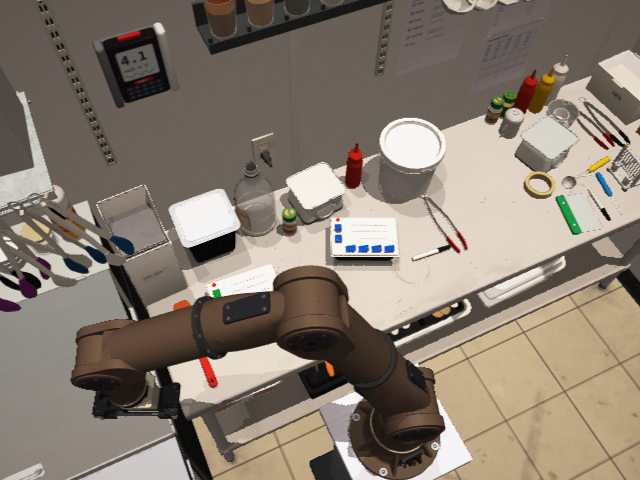

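View pics/scene0.png

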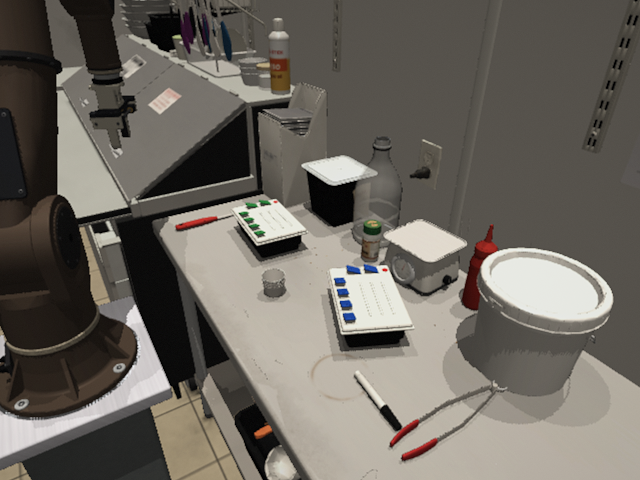

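The top view shows the blue tub at about (364,240): red dot at (338,220), two tabs on the left edge and four along the front edge. In the scene view it is at about (370,305). The green tub is further left, partly hidden by the arm in the top view. I'll fit the blue tub's pose from the tab blobs and the dot.

```bash
cat > fit.py <<'E'
import cv2,numpy as np
from scipy.optimize import least_squares, linear_sum_assignment
from cell import imaging
TABS=[(40,82,-1,0),(0,82,-1,0)]+[(-52,y,0,-1) for y in(60,20,-20,-60)]
P0=np.array([[58,82,70.5]]+[[x+15*a,y+15*b,78.5] for x,y,a,b in TABS])/1e3
def world(p,P):
    c,s=np.cos(p[2]),np.sin(p[2]);return P@np.array([[c,s,0],[-s,c,0],[0,0,1]])+[p[0],p[1],0]
def proj(im,X):
    K=np.array([[im['fx'],0,im['cx']],[0,im['fy'],im['cy']],[0,0,1]])
    return cv2.projectPoints(X,np.array(im['rvec']),np.array(im['tvec']),K,None)[0][:,0]
def blobs(im,rect):
    x,y,w,h=[int(v) for v in rect];c=im['color'].astype(int)[y-6:y+h+6,x-6:x+w+6];r,g,b=c[...,0],c[...,1],c[...,2]
    out=[]
    for m,amin in(((r-g>60)&(r-b>60),5),((b-r>50)&(b-g>30),12)):
        n,_,st,ce=cv2.connectedComponentsWithStats(m.astype(np.uint8))
        out.append([(ce[i]+[x-6,y-6],st[i,4]) for i in range(1,n) if st[i,4]>=amin])
    return out
if __name__=='__main__':
    obs={}
    for cam,rect in(('top',(327,217,74,47)),('scene',(327,262,88,83))):
        im=imaging.get_image(cam);o=blobs(im,rect);print(cam,[[(np.round(a,1),k) for a,k in q] for q in o]);obs[cam]=(im,o)
    def res(p,cams):
        R=[]
        for k in cams:
            im,(red,blue)=obs[k];q=proj(im,world(p,P0))
            if len(red):R+=list(q[0]-min(red,key=lambda a:np.linalg.norm(a[0]-q[0]))[0])
            B=np.array([a for a,_ in blue]);D=np.linalg.norm(q[1:,None]-B[None],axis=2);i,j=linear_sum_assignment(D)
            R+=list((q[1:][i]-B[j]).ravel())
        return np.array(R)
    im=obs['top'][0];Rm=cv2.Rodrigues(np.array(im['rvec']))[0];C=-Rm.T@im['tvec']
    d=Rm.T@[(364-im['cx'])/im['fx'],(238-im['cy'])/im['fy'],1];g=C+d*(0.07-C[2])/d[2];print('guess',g)
    for cams in(['top'],['scene'],['top','scene']):
        best=min((least_squares(res,[g[0],g[1],a],args=(cams,),diff_step=1e-4,x_scale=[.01,.01,.1]) for a in np.arange(-3.1,3.1,.3)),key=lambda r:r.cost)
        print(cams,best.x.round(4),'rms px',np.sqrt(2*best.cost/len(best.fun)).round(2))
    for n,l in dict(start=(58,82,75),corner=(-52,82,75),finish=(-52,-94,75)).items():print(n,world(best.x,np.array([l])/1e3).round(4))
E
python3 fit.py
```

```text
top [[(array([337.5, 219.5]), np.int32(12))], [(array([337.9, 227. ]), np.int32(47)), (array([338.1, 237.9]), np.int32(48)), (array([350.5, 247.9]), np.int32(62)), (array([363.2, 248. ]), np.int32(62)), (array([376. , 248.1]), np.int32(60)), (array([388.8, 248.1]), np.int32(61))]]
scene [[(array([384.6, 269.3]), np.int32(15))], [(array([353.2, 269.1]), np.int32(72)), (array([370.3, 268. ]), np.int32(73)), (array([339.3, 280. ]), np.int32(48)), (array([342.2, 291.4]), np.int32(58)), (array([345.6, 303.4]), np.int32(66)), (array([348.8, 316. ]), np.int32(74))]]
guess [ 0.5537563  -0.18669543  0.07      ]
['top'] [ 0.5632 -0.191  -0.4315] rms px 0.12
['scene'] [ 0.5648 -0.1941 -0.43  ] rms px 0.27
['top', 'scene'] [ 0.5647 -0.1929 -0.4297] rms px 0.46
start [[ 0.6516 -0.1425  0.075 ]]
corner [[ 0.5516 -0.0967  0.075 ]]
finish [[ 0.4783 -0.2567  0.075 ]]
```

Run:
```python
from cell import imaging
import cv2,numpy as np
I={c:imaging.get_image(c) for c in('top','scene')}
def ray(c,u,v):
    im=I[c];R=cv2.Rodrigues(np.array(im['rvec']))[0];C=-R.T@im['tvec'];d=R.T@[(u-im['cx'])/im['fx'],(v-im['cy'])/im['fy'],1];return C,d/np.linalg.norm(d)
def tri(a,b):
    C1,d1=ray('top',*a);C2,d2=ray('scene',*b);s=np.linalg.lstsq(np.c_[d1,-d2],C2-C1,rcond=None)[0];p,q=C1+s[0]*d1,C2+s[1]*d2
    return ((p+q)/2).round(3),np.linalg.norm(p-q).round(3)
for n,a,b in(('bottle top',(250,168),(381,141)),('spice top',(289,212),(373,226)),('box near corner',(305,212),(388,248)),('box right corner',(343,198),(466,240)),('blacktub near corner',(186,237),(330,183)),('bucket rim left',(380,152),(483,262))):print(n,tri(a,b))
for c,u,v in(('top',398,200),('scene',478,345),('scene',274,293),('top',358,180)):
    C,d=ray(c,u,v);print(c,u,v,(C-d*C[2]/d[2]).round(3))
```

```text
bottle top (array([0.798, 0.083, 0.282]), np.float64(0.001))
spice top (array([ 0.723, -0.004,  0.098]), np.float64(0.001))
box near corner (array([ 0.728, -0.062,  0.06 ]), np.float64(0.003))
box right corner (array([ 0.752, -0.213,  0.12 ]), np.float64(0.12))
blacktub near corner (array([0.794, 0.319, 0.073]), np.float64(0.014))
bucket rim left (array([ 0.749, -0.334,  0.179]), np.float64(0.029))
top 398 200 [ 0.677 -0.387  0.   ]
scene 478 345 [ 0.717 -0.378  0.   ]
scene 274 293 [ 0.437 -0.007  0.   ]
top 358 180 [ 0.809 -0.302  0.   ]
```

Call:
{"op": "move_arm", "data": {"series": [[1.5, -4, 0, 0, 0, 0], [1.5, -4, 0, 0, 0, 0], [2, -4, 0, 0, 0, 0], [2, -4, 0, 0, 0, 0], [2, -4, 0, 0, 0, 0], [2, -4, 0, 0, 0, 0], [2, -4, 0, 0, 0, 0], [2, -4, 0, 0, 0, 0]], "grip": 0}}

```text
clock: 1.3
position: [0.4071, 0.2483, 0.2461]
ee_rot: [0.659, 3.071, 0.001]
force: [1.6, 1.3, -0.2]
width: 0.351
```

Call:
{"op": "move_arm", "data": {"series": [[2, -4, 0, 0, 0, 0], [2, -4, 0, 0, 0, 0], [2, -4, 0, 0, 0, 0], [2, -4, 0, 0, 0, 0], [2, -4, 0, 0, 0, 0], [2, -4, 0, 0, 0, 0], [2, -4, 0, 0, 0, 0], [2, -3, 0, 0, 0, 0]]}}

```text
clock: 2.1
position: [0.567, -0.0631, 0.2461]
ee_rot: [0.662, 3.07, -0.001]
force: [1.8, 0.1, 0.6]
width: 0.003
```

Call:
{"op": "move_arm", "data": {"series": [[2.8, -2.7, 0, 0, 0, 0], [2.8, -2.6, -2, 0, 0, 0], [2.8, -2.6, -3, 0, 0, 0], [0.1, 0, -3, 0, 0, 0], [0, 0, -3, 0, 0, 0], [0, 0, -1.4, 0, 0, 0], [0, 0, 0, 0, 0, 0]]}}

```text
clock: 2.8
position: [0.6502, -0.1385, 0.1198]
ee_rot: [-0.658, -3.068, 0.0]
force: [-0.2, 0.6, -0.3]
width: -0.001
```

Run:
```python
from cell import imaging
import cv2
a=imaging.get_image('scene')['color'][190:360,270:480,::-1]
b=imaging.get_image('top')['color'][160:290,290:450,::-1]
cv2.imwrite('pics/c1.png',cv2.hconcat([cv2.resize(a,(400,324)),cv2.resize(b,(399,324))]))
```

```text
(no output)
```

View pics/c1.png

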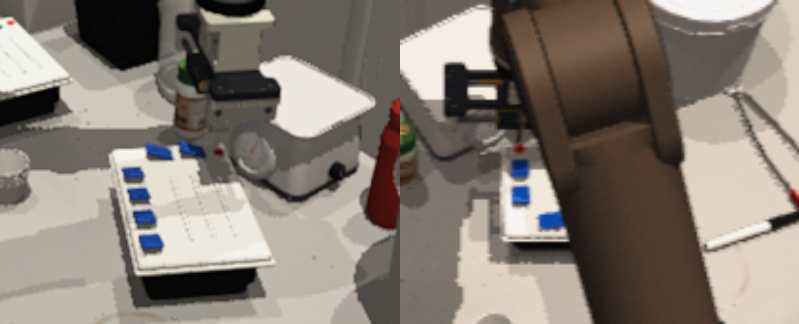

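The fingers hover just behind and above the red dot (scene crop 218,152), and the gripper's body is clear of the white box. I'll correct sideways by 4 mm and lower the fingertips.

Call:
{"op": "move_arm", "data": {"series": [[0.1, -0.4, -1, 0, 0, 0], [0, 0, -1, 0, 0, 0], [0, 0, -0.6, 0, 0, 0], [0, 0, 0, 0, 0, 0], [0, 0, 0, 0, 0, 0]]}}

```text
clock: 3.4
position: [0.6524, -0.143, 0.0957]
ee_rot: [-0.659, -3.071, -0.0]
force: [-0.5, 0.3, -0.5]
width: 0.004
```

Call:
{"op": "move_arm", "data": {"series": [[0, 0, -0.15, 0, 0, 0], [0, 0, 0, 0, 0, 0]]}}

```text
clock: 3.6
position: [0.6526, -0.143, 0.0944]
ee_rot: [0.659, 3.071, 0.0]
force: [-0.7, -0.3, 0.2]
width: 0.005
```

Call:
{"op": "move_arm", "data": {"series": [[0, 0, 0, 0, 0, 0]]}}

```text
clock: 3.7
position: [0.6526, -0.143, 0.0944]
ee_rot: [0.659, 3.071, 0.0]
force: [0.2, -1.0, 0.4]
width: 0.004
```

Call:
{"op": "move_arm", "data": {"series": [[-0.9, 0.4, -0.05, 0, 0, 0], [-0.9, 0.42, 0, 0, 0, 0], [-0.9, 0.42, 0, 0, 0, 0], [-0.9, 0.42, 0, 0, 0, 0], [-0.9, 0.42, 0, 0, 0, 0], [-0.9, 0.42, 0, 0, 0, 0]]}}

```text
clock: 4.3
position: [0.5989, -0.118, 0.0945]
ee_rot: [0.659, 3.069, -0.0]
force: [4.6, -1.9, 3.9]
width: 0.007
```

```bash
cat > look.py <<'E'
import sys,cv2,numpy as np
from cell import imaging,monitor
im=imaging.get_image('scene')
cv2.imwrite(sys.argv[1],cv2.resize(im['color'][240:360,310:430,::-1],(600,600)))
s=monitor.observe();print(np.round(s['position'],4),np.round(s['force'],1))
E
python3 look.py pics/c2.png
```

```text
[ 0.5971 -0.1172  0.0942] [ 0.2 -0.7  2.1]
```

View pics/c2.png

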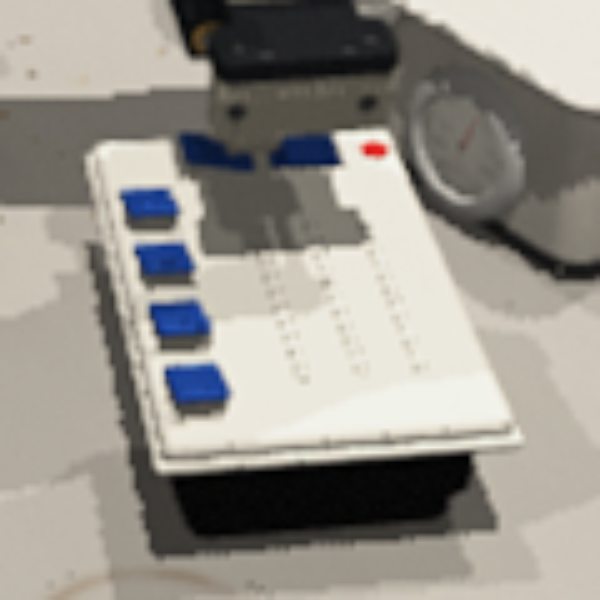

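The dot is still at pixel (384.8,269.8), so the tub hasn't moved, and tab 1 looks flat. To be sure it is fully down, I'll step back 1 cm onto its end and press very lightly.

Call:
{"op": "move_arm", "data": {"series": [[0, 0, 0.1, 0, 0, 0], [0.9, -0.42, 0, 0, 0, 0], [0, 0, -0.1, 0, 0, 0], [0, 0, 0, 0, 0, 0]]}}

```text
clock: 4.75
position: [0.6084, -0.1226, 0.094]
ee_rot: [0.66, 3.071, 0.0]
force: [-0.9, -0.5, 7.5]
width: 0.004
```

Call:
{"op": "move_arm", "data": {"series": [[0, 0, -0.05, 0, 0, 0], [0, 0, 0, 0, 0, 0]]}}

```text
clock: 4.95
position: [0.6084, -0.1226, 0.0938]
ee_rot: [0.659, 3.07, 0.0]
force: [-1.1, 0.4, 8.9]
width: 0.003
```

The stop is firm: the force went from 7.5 to 8.9 N for a further 0.5 mm. Tab 1 is fully down, so I'll go on to the corner.

Call:
{"op": "move_arm", "data": {"series": [[-0.8, 0.37, 0.05, 0, 0, 0], [-0.8, 0.37, 0, 0, 0, 0], [-0.8, 0.37, 0, 0, 0, 0], [-0.8, 0.37, 0, 0, 0, 0], [-0.8, 0.37, 0, 0, 0, 0]]}}

```text
clock: 5.45
position: [0.5673, -0.1036, 0.094]
ee_rot: [0.659, 3.071, 0.0]
force: [3.3, -1.4, 4.3]
width: 0.007
```

Call:
{"op": "move_arm", "data": {"series": [[-0.8, 0.37, 0, 0, 0, 0], [-0.87, 0.36, 0, 0, 0, 0], [0, 0, 0, 0, 0, 0]]}}

```text
clock: 5.75
position: [0.5481, -0.0954, 0.093]
ee_rot: [-0.658, -3.068, -0.0]
force: [-0.8, -0.1, 0.4]
width: 0.001
```

Call:
{"op": "move_arm", "data": {"series": [[0.35, -0.13, 0.05, 0, 0, 0], [0, 0, 0, 0, 0, 0]]}}

```text
clock: 5.95
position: [0.5549, -0.098, 0.0942]
ee_rot: [0.659, 3.071, -0.0]
force: [-0.3, 0.1, -0.6]
width: 0.004
```

```bash
python3 look.py pics/c3.png
```

```text
[ 0.5548 -0.098   0.0942] [-0.4  0.8 -0.2]
```

View pics/c3.png

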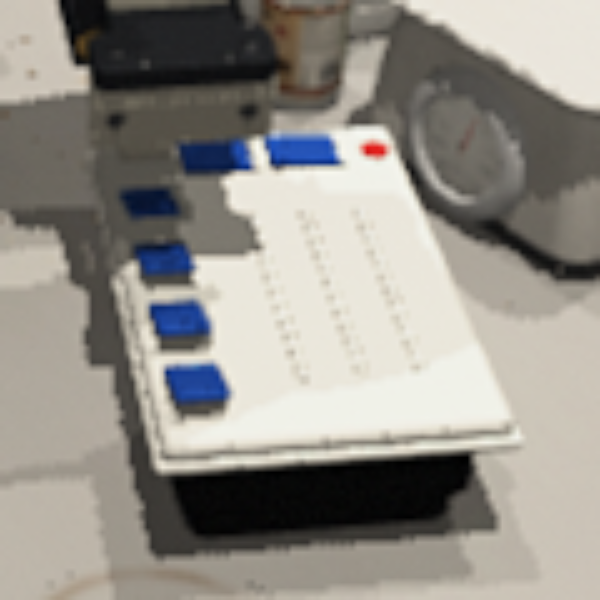

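Tabs 1 and 2 lie flat, and the dot is unchanged at crop (374,149). Next is the front row.

Call:
{"op": "move_arm", "data": {"series": [[-0.3, 0.13, -0.06, 0, 0, 0], [-0.41, -0.89, 0, 0, 0, 0], [-0.41, -0.89, 0, 0, 0, 0], [-0.41, -0.89, 0, 0, 0, 0], [-0.41, -0.89, 0, 0, 0, 0], [-0.41, -0.89, 0, 0, 0, 0]]}}

```text
clock: 6.6
position: [0.5308, -0.1419, 0.094]
ee_rot: [0.66, 3.07, 0.001]
force: [1.7, 4.3, 7.7]
width: 0.003
```

Call:
{"op": "move_arm", "data": {"series": [[-0.41, -0.89, 0, 0, 0, 0], [-0.41, -0.89, 0, 0, 0, 0], [-0.41, -0.89, 0, 0, 0, 0], [-0.41, -0.89, 0, 0, 0, 0]]}}

```text
clock: 7.0
position: [0.5144, -0.1771, 0.0939]
ee_rot: [0.659, 3.071, 0.001]
force: [2.8, 5.9, 8.1]
width: 0.004
```

Call:
{"op": "move_arm", "data": {"series": [[-0.4, -0.88, 0, 0, 0, 0], [-0.4, -0.88, 0, 0, 0, 0], [-0.4, -0.88, 0, 0, 0, 0], [-0.4, -0.88, 0, 0, 0, 0]]}}

```text
clock: 7.4
position: [0.4983, -0.2122, 0.0938]
ee_rot: [0.659, 3.071, 0.001]
force: [3.1, 6.6, 9.6]
width: 0.002
```

Call:
{"op": "move_arm", "data": {"series": [[-0.4, -0.88, 0, 0, 0, 0], [-0.4, -0.88, 0, 0, 0, 0], [-0.4, -0.88, 0, 0, 0, 0], [-0.4, -0.88, 0, 0, 0, 0], [-0.4, -0.88, 0, 0, 0, 0], [0, 0, 0, 0, 0, 0], [0, 0, 0, 0, 0, 0]]}}

```text
clock: 8.1
position: [0.4772, -0.2576, 0.0934]
ee_rot: [-0.662, -3.07, 0.003]
force: [-1.4, -3.5, 2.0]
width: 0.005
```

```bash
python3 look.py pics/c4.png
```

```text
[ 0.4773 -0.2575  0.0935] [-3.2 -5.8  2.4]
```

View pics/c4.png

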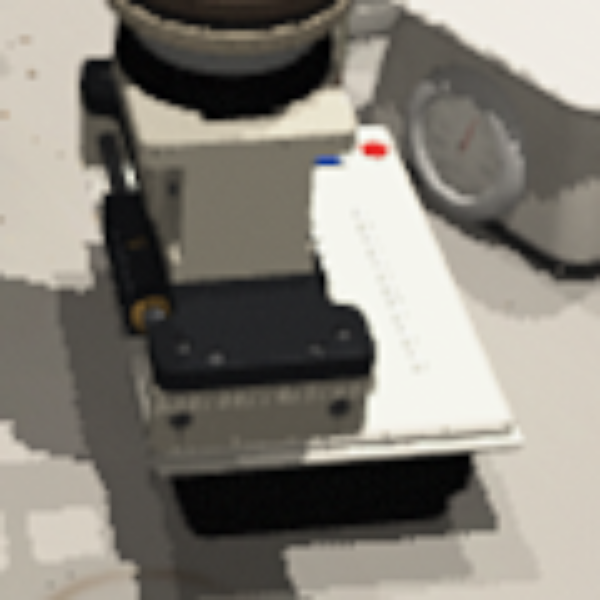

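The dot hasn't moved, but the gripper hides the front row. I'll continue a little past the end so the rear finger also clears tab 6, then lift.

Call:
{"op": "move_arm", "data": {"series": [[-0.4, -0.88, 0, 0, 0, 0], [-0.4, -0.88, 0, 0, 0, 0], [-0.2, -0.4, 0, 0, 0, 0], [0, 0, 0, 0, 0, 0]]}}

```text
clock: 8.55
position: [0.4677, -0.2782, 0.0935]
ee_rot: [-0.662, -3.071, 0.0]
force: [-0.1, 0.1, -0.4]
width: 0.007
```

Call:
{"op": "move_arm", "data": {"series": [[0, 0, 1, 0, 0, 0], [0, 0, 3, 0, 0, 0], [0, 0, 4, 0, 0, 0], [-2, -1, 4, 0, 0, 0], [-3, 0, 3, 0, 0, 0], [-3, 4, 0, 0, 0, 0], [-2, 4, 0, 0, 0, 0], [0, 0, 0, 0, 0, 0]]}}

```text
clock: 9.35
position: [0.3656, -0.2028, 0.2441]
ee_rot: [-0.653, -3.072, -0.005]
force: [0.3, -0.6, -0.3]
width: 0.004
```

Call:
{"op": "move_arm", "data": {"series": [[-1, 4, 0, 0, 0, 0], [0, 4, 0, 0, 0, 0], [0, 4, 0, 0, 0, 0], [0, 4, 0, 0, 0, 0], [0, 4, 0, 0, 0, 0], [0, 4, 0, 0, 0, 0], [0, 0, 0, 0, 0, 0]]}}

```text
clock: 10.05
position: [0.3587, 0.0373, 0.2445]
ee_rot: [0.648, 3.073, 0.003]
force: [-0.4, -1.1, -0.6]
width: 0.009
```

```bash
python3 look.py pics/c5.png; python3 fit.py
```

```text
[0.3587 0.0349 0.2443] [-0.7 -0.6 -0.2]
top [[], []]
scene [[(array([384.6, 269.3]), np.int32(15))], [(array([369.8, 269.5]), np.int32(82)), (array([352.5, 270.5]), np.int32(80)), (array([339.5, 281.8]), np.int32(82)), (array([342.4, 293. ]), np.int32(90)), (array([345.4, 305.1]), np.int32(98)), (array([348.8, 318. ]), np.int32(113))]]
guess [ 0.5537563  -0.18669543  0.07      ]Traceback (most recent call last):
  File "fit.py", line 33, in <module>
    best=min((least_squares(res,[g[0],g[1],a],args=(cams,),diff_step=1e-4,x_scale=[.01,.01,.1]) for a in np.arange(-3.1,3.1,.3)),key=lambda r:r.cost)
  File "fit.py", line 33, in <genexpr>
    best=min((least_squares(res,[g[0],g[1],a],args=(cams,),diff_step=1e-4,x_scale=[.01,.01,.1]) for a in np.arange(-3.1,3.1,.3)),key=lambda r:r.cost)
              ~~~~~~~~~~~~~^^^^^^^^^^^^^^^^^^^^^^^^^^^^^^^^^^^^^^^^^^^^^^^^^^^^^^^^^^^^^^^^^^^^
    return func(*args, **kwargs)
    vector_fun = VectorFunction(
        fun_wrapped,
    ...<6 lines>...
        workers=workers
    )
    self._update_fun()
    ~~~~~~~~~~~~~~~~^^
    self.f = self.fun_wrapped(xp_copy(self.x))
             ~~~~~~~~~~~~~~~~^^^^^^^^^^^^^^^^^
    return np.atleast_1d(self.fun(x))
                         ~~~~~~~~^^^
    return self.f(x, *self.args, **self.kwargs)
           ~~~~~~^^^^^^^^^^^^^^^^^^^^^^^^^^^^^^
  File "fit.py", line 27, in res
    B=np.array([a for a,_ in blue]);D=np.linalg.norm(q[1:,None]-B[None],axis=2);i,j=linear_sum_assignment(D)
                                                     ~~~~~~~~~~^~~~~~~~
ValueError: operands could not be broadcast together with shapes (6,1,2) (1,0)
```

View pics/c5.png

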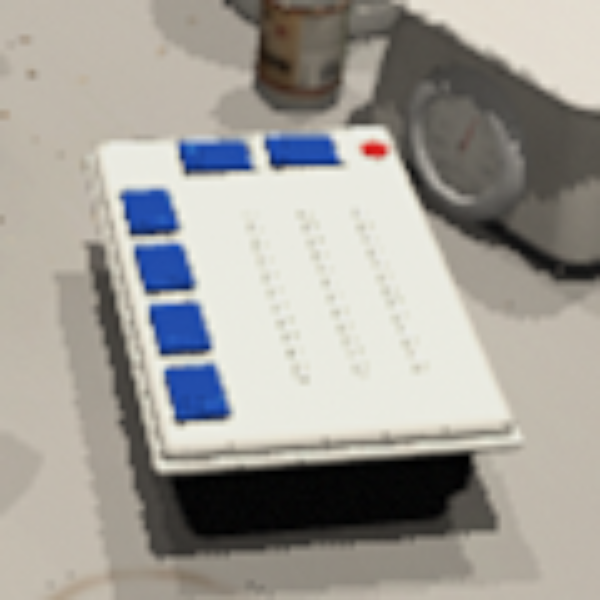

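All six tabs lie flat, and the dot is at exactly its first position (384.6,269.3). The fit script failed only because the arm hides the tub from the top camera.

```bash
python3 -c "
from cell import workorder
print(workorder.sign_off())"
```

```text
the job is handed in; nothing more can be done
None
```

The blue tub's lid is closed and the job is handed in. I ran the shut fingertips from the red dot, round the corner and past tab 6, folding all six blue tabs in order. The robot's clock was at about 10 s at the last check, against the 45 s limit.

**Last checks:**
- **Tabs:** In the final scene picture all six tabs lie flat. I checked tab 1's stop by stepping back about 1 cm and pressing lightly on its end; it was firm at 7.5 to 8.9 N. Tabs 2 to 6 I judged from the picture and the stroke forces, which read about 4 N at tab 2 and 8 to 10 N along the front row.
- **Tub:** The red dot is at exactly its first pixel (384.6, 269.3), so the tub did not shift. Tool force readings stayed under about 12 N.
- **Arm:** It stood clear, touching nothing.

**Not checked:**
- **Top camera:** The closing check failed because the arm hid the blue tub, so the final check rests on the scene camera alone.
- **Green tub and the rest:** I did not look at these again at the end. The arm's path stayed well above them.

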